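Weigh two pressure weights and fit the heavier on the cooker

TASK

The two pressure weights look alike, so stand them gently one on each pan of the kitchen balance and let go, to see which is the heavier. Then fit the heavier one over the vent pipe in the middle of the pressure cooker's lid and press it straight down, firmly but without forcing it, until it snaps past the clip and sits fully home, upright on the nut. Leave the lighter one standing on its pan and do not disturb the food around.

Things in the scene. Friction and masses are not known exactly. Their poses are not given: they have to be found in the camera images.
- weight_a_mid (a point): one of two pressure weights that look exactly alike (one about 100 g, the other about 65 g), upright on the small bamboo board: a steel cylinder 32 mm across and 28 mm high under a black plastic grip 34 mm across and 24 mm high, 52 mm in all. This point is its centre, 26 mm above its underside; z is its upright axis
- weight_b_mid (a point): the other weight, the same in shape and size; either may be the heavier. Underneath, on its axis, both have a blind hole 15 mm across and 24 mm deep for the vent pipe; a lip inside its mouth, 2.5 mm high, snaps past the pipe's clip. This point is its centre, 26 mm above its underside; z is its upright axis
- pan_l: the left (+y) pan of the balance: a level steel dish 130 mm across, lip 6 mm high. Origin: centre of its flat floor, where things stand. It rises and sinks by up to 12 mm about its empty height (about 125 mm above the counter) and stays level; it yields to a light touch until it meets its lower stop. More than 25 N on a pan spoils the knife edges
- pan_r: the right (-y) pan of the balance: a level steel dish 130 mm across, lip 6 mm high. Origin: centre of its flat floor, where things stand. It moves as the left pan does, the opposite way. The pans are 200 mm apart, centre to centre
- beam (a joint): tilt of the balance beam, rad: 0 level, positive when the left pan is up and the right one down (heavier), negative the other way; it stops at about 0.12 either way. Empty it swings level; with a weight on each pan it tips fully to the heavier within about a second
- cooker: the stainless pressure cooker, fixed, 200 mm across, lid on, two black grips at its sides. Origin: centre of its underside; z up. A weight that is home has its underside on the nut of the vent pipe, so its centre is about 174 mm above this origin (up to 4.5 mm more or less, with the pipe). More than 20 N on the lid or pipe bends the pipe
- lid_top (a point): the flat middle of the lid, 140 mm above the cooker's origin. Here stands the vent pipe: a nut 26 mm across, its flat top about 8 mm up, then a pipe 12 mm thick, 22 mm high above the nut, its last 5 mm coned to 6 mm. It is screwed in by hand on a stack of soft washers: nut and pipe stand up to 4.5 mm higher or lower and up to 2 mm aside (in x and y) of this, not measured
- clip (a joint): how far the sprung clip (two barbs on the pipe just above the nut) is pressed in, m: 0 out, about 0.002 while a weight's lip is forced past it, 0 again once it has snapped home. The last 11 mm down take a push of up to about 7 N; it snaps only about 1 mm before home, and a weight let go sooner stays hanging there
- tomato: a tomato 76 mm across and 57 mm high standing on the counter; origin at its underside; to be left alone
- sweet_potato: a peeled sweet potato 162 mm long and 60 mm thick lying on the counter, long along its y axis; origin under its middle; to be left alone
- lemon: a lemon 60 mm across and 74 mm high, standing on its end beyond the balance and cooker; origin at its underside; to be left alone
Things that resemble listed ones, but are neither listed nor needed, are in the scene too. What is shaped like the part that bears weight_b_mid but orange or turquoise is not meant. What is shaped like the part that bears weight_a_mid but blue or green is not meant.

How it is judged:
By the outcome, as a careful person would: the job done as asked, in the order asked, and still so for the second after the job is handed in, with the robot touching nothing.
It also fails if it takes over 72 s, if anything falls off the work surface, if the arm or the gripper's body presses on something with over 40 N, if the wrist force passes 120 N, or if a joint passes its speed limit or range.

ROBOT

A 6-joint arm with a two-finger parallel gripper is mounted at the origin on the work surface. World frame = base frame: x ahead of the robot, y to its left, z up, the work surface at z = 0. Lengths are in mm, angles in rad, forces in N, time in s.
With the tool pointing down it reaches from about 350 to 875 mm from the base axis. Payload 4.2 kg.
Tool frame: the origin (TCP) lies midway between the tips of the shut fingers; the grasp point (between the pads) lies 19 mm behind it; z points along the fingers, y is the line along which they close (so a half turn about z gives the same grasp; the last joint's range is limited). The gripper opens to 85 mm and grips with 20 to 120 N. Pads are 22 mm wide; open, the fingers measure 114 mm over their backs; the gripper's body (76 mm by 85 mm) begins 54 mm behind the grasp point. The pads swing forward as they close: fully open they stand 13 mm farther back than shut.
Start: joints at [0.259, 0.385, 0.008, 0, -1.194, -0.259], TCP at [624.979, 0.025, 231.312] pointing down, gripper open.
Joint ranges: [-3.14, 3.14], [-1.21, 2.06], [-1.07, 1.41], [-3.16, 2.05], [-2.99, -0.16], [-3.1, 3.1]. Speed limits (rad/s): [2.79, 2.79, 3.14, 3.14, 3.14, 3.14].

INTERFACE

Orientations are given as a unit quaternion [x, y, z, w].
In Python, from bench import sensors, get_image, camera_params, job_done gives the robot as it stands.
- The arm moves only by the tool servo_tool, never from a script. Its argument "motion" is a list of rows, each an object with "travel": the shift along the tool's x, y, z as a fraction of full scale, a list of three; "rot": the turn, a rotation vector about the tool's x, y, z as a fraction of full scale, a list of three; "hand": the opening, from 0 (shut) to 1 (fully open). In form: [{"travel": [x, y, z], "rot": [wx, wy, wz], "hand": hand}, ...]. A call has 1 to 10 rows; each row shifts and turns the commanded pose from where the row before left it, along the tool's axes as they then stand; what a row does not reach is not made up. Full scale, the value 1, is 25 cm for a shift and 360 degrees for a turn. A row lasts 1/12 s, in which the tool goes at most 41.7 mm and 7.16 degrees, less where a joint would pass 70% of its speed; a pose out of reach is approached as far as the arm can. A call with a number of a shift or a turn outside -1 to 1 is refused whole. A call with a gripper value outside its range is refused whole. The fingers move at their own pace and stop on an object; the grip force is fixed at half the most. Time passes only in rows, so rows that do not move let the fingers close. It gives the time, the measured TCP pose, the force, the opening and the grip force at its end, in the units of the state.
- sensors.read_state(): the state, without advancing time (a new reading comes with each control period).
- get_image(name): name is "scene" or "side" or "wrist"; returns (picture, depth): 420x560x3 uint8, red, green, blue; 420x560 float32, mm along the optical axis (not along the pixel's ray), 0 where there is no reading.
- camera_params(name): a dict with "camera_matrix" (3x3 intrinsics, pixels), "R" (3x3) and "t" (3): a world point X has camera coordinates R X + t; the wrist camera has in their place "mount" (4x4, takes a point from camera to tool coordinates, whose origin is the TCP and whose axes are the flange's). Camera axes: x right, y down, z forward; pixel columns grow to the right and rows downward; lengths in mm; the calibration is good to about 2 mm. The wrist camera is an equidistant fisheye: a pixel r from the principal point sees the ray r / f radians off the axis. A picture is of the moment at which its call begins: read the wrist's pose just before it. camera_params takes no time and is no camera call.
- job_done(): hands the job in; it is judged then, once.
The state is a dict: "clock": time; "joints": joint angles; "joint_vel": joint speeds; "joint_efforts": joint torques, N m; "position": TCP position; "ee_rot": TCP orientation; "contact_force": force on the tool from outside, world axes, zero at the start; "wrist_torque": the same for the moment, N m; "gripper_width": finger opening in mm; "grasp_force": force on a finger pad.
Only numpy, scipy, OpenCV 4.12 (cv2) and the standard library are available. Lean on these libraries where they do the work, as an engineer would, in place of code of your own. Each camera call takes 0.05 s, during which the arm holds its last target. There are 200 camera calls.

## Working session

There is one attempt and no reset: what is moved stays moved. The work goes in short steps, Python scripts to look and compute and a tool call to move; the robot and the scene stay as the last step left them, time stands still between calls to the robot, and variables do not carry over. Pictures are saved under pics/ and viewed, at most 10 in all, crops included, and the job is handed in when it is done.

Besides the shell and the picture viewer there is one more tool, called after "Emit:" in YAML: its name, and indented under it one key for each argument. servo_tool: Moves the arm, as the interface text tells. Its arguments: {"type":"object","properties":{"motion":{"type":"array"}},"required":["motion"]}

```bash
mkdir -p pics; ls; python3 - <<'E'
from bench import *
import cv2,numpy as np
s=sensors.read_state();print(s)
for n in ("scene","side"):
    p,d=get_image(n);cv2.imwrite(f"pics/{n}0.png",p[:,:,::-1]);np.save(f"pics/{n}0.npy",d)
    print(n,camera_params(n))
p,d=get_image("wrist");cv2.imwrite("pics/wrist0.png",p[:,:,::-1]);np.save("pics/wrist0.npy",d);print(camera_params("wrist"))
E
```

```text
pics
{'clock': 0.0, 'joints': array([ 2.58601263e-01,  3.85549443e-01,  6.61185001e-03, -5.34613721e-04,
       -1.19401107e+00, -2.58583288e-01]), 'joint_vel': array([ 0.00053418, -0.00053454, -0.00126499, -0.00176826,  0.00064887,
        0.00394377]), 'joint_efforts': array([-9.55001960e-04, -3.92286408e+01,  1.88399577e+01,  4.18616563e+00,
       -4.72148502e-03,  8.27910434e-07]), 'position': array([6.24400918e+02, 2.60358590e-02, 2.30215136e+02]), 'ee_rot': array([-0.70704297,  0.70716973,  0.00075584, -0.00080535]), 'contact_force': array([ 0.5541264 , -0.32937108,  0.31121652]), 'wrist_torque': array([-0.03001461,  0.00848195,  0.00353708]), 'grasp_force': 0.0, 'gripper_width': 85.39582099206886}
scene {'camera_matrix': array([[498.43801814,   0.        , 282.8670516 ],
       [  0.        , 498.43801814, 219.77988803],
       [  0.        ,   0.        ,   1.        ]]), 'R': array([[-0.1426989 ,  0.98969633,  0.01175601],
       [ 0.75146761,  0.1160648 , -0.64948086],
       [-0.64415328, -0.08384594, -0.76028705]]), 't': array([  60.93222304, -347.59921406, 1491.74081164
[... 215 characters left out ...]
5168,  0.0132567 ],
       [-0.47642672, -0.50355989, -0.72072534],
       [ 0.50913043,  0.51030085, -0.69309397]]), 't': array([-398.74733096,  328.1500344 ,  948.05359171])}
{'camera_matrix': array([[325.1922621 ,   0.        , 281.05352711],
       [  0.        , 325.1922621 , 214.20057782],
       [  0.        ,   0.        ,   1.        ]]), 'mount': array([[-1.56124624e-04, -9.60041842e-01, -2.79856458e-01,
         7.02534396e+01],
       [ 9.99999796e-01,  2.34520619e-05, -6.38325641e-04,
         8.43411282e-01],
       [ 6.19382536e-04, -2.79856500e-01,  9.60041643e-01,
        -1.41841891e+02],
       [ 0.00000000e+00,  0.00000000e+00,  0.00000000e+00,
         1.00000000e+00]])}
```

View pics/scene0.png

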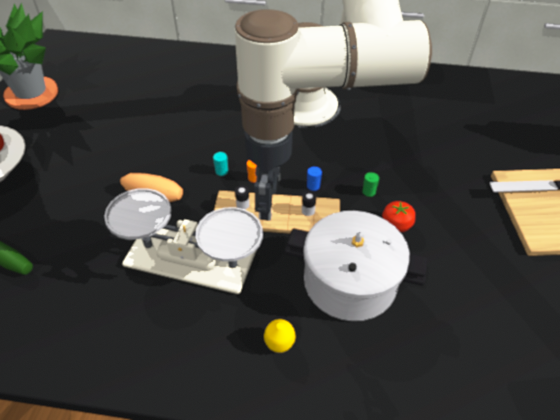

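View pics/side0.png

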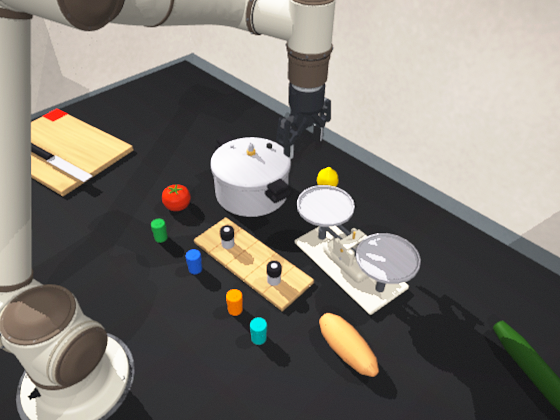

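View pics/wrist0.png

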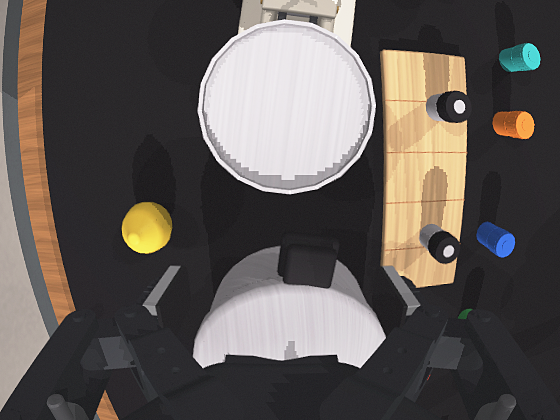

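The scene view shows the weights at about (242,195) and (308,203) on the board, the pans at (138,213) and (229,233), and the vent pipe at (358,240). The side view has the weights at (227,235) and (274,270) and the pipe at (251,150). The wrist view shows the near pan, both weight tops at (459,106) and (448,250), and the lid's edge.

```bash
cat > h.py <<'E'
from bench import *
import cv2,numpy as np
from scipy.spatial.transform import Rotation as Ro
def grab(n,name=None):
    s=sensors.read_state(); p,d=get_image(n)
    if name: cv2.imwrite(f"pics/{name}.png",p[:,:,::-1])
    return p,d,s
def rays(n,u,v,s=None):
    """camera centre and ray directions (camera z = 1) in world axes"""
    c=camera_params(n);K=c["camera_matrix"]
    a=(np.asarray(u,float)-K[0,2])/K[0,0];b=(np.asarray(v,float)-K[1,2])/K[1,1]
    if n=="wrist":
        r=np.hypot(a,b);k=np.where(r>1e-9,np.tan(r)/np.maximum(r,1e-9),1);a=a*k;b=b*k
        M=c["mount"];T=Ro.from_quat(s["ee_rot"]).as_matrix()
        R=T@M[:3,:3];o=T@M[:3,3]+s["position"]
    else: R=c["R"].T;o=-R@c["t"]
    return o,np.stack([a,b,np.ones_like(a)],-1)@R.T
def plane(n,u,v,z,s=None):
    o,d=rays(n,u,v,s);return o+d*((z-o[2])/d[...,2])[...,None]
def cloud(n,d,s=None):
    v,u=np.mgrid[:420,:560];o,r=rays(n,u,v,s);X=o+r*d[...,None];X[d<=0]=np.nan;return X
E
python3 - <<'E'
from h import *
s=sensors.read_state()
def box(X,x0,x1,y0,y1): return X[y0:y1,x0:x1].reshape(-1,3)
def rep(t,P,lo,hi):
    Q=P[(P[:,2]>lo)&(P[:,2]<hi)]
    if len(Q)<4: print(t,len(Q));return
    (c,r)=cv2.minEnclosingCircle(Q[:,:2].astype(np.float32)); print(t,len(Q),"med",np.median(Q,0).round(1),"circ",np.round(c,1),round(r,1),"zmax",Q[:,2].max().round(1))
R={"scene":{"wA":(232,184,252,212),"wB":(300,190,318,216),"panL":(190,205,268,262),"panR":(102,186,176,240),"pipe":(348,230,370,248),"lid":(300,210,415,290),"board":(262,222,300,228)},
"side":{"wB":(216,222,238,250),"wA":(262,258,286,286),"panL":(296,186,356,226),"panR":(352,234,422,282),"pipe":(240,138,262,158),"lid":(210,140,292,190),"board":(240,250,262,262)},
"wrist":{"wA":(425,86,472,126),"wB":(415,220,462,268),"panL":(195,15,380,195),"board":(395,140,440,200)}}
for n in R:
    X=cloud(n,np.load(f"pics/{n}0.npy"),s)
    for k,b in R[n].items():
        P=box(X,b[0],b[2],b[1],b[3]);P=P[~np.isnan(P[:,0])]
        if k[0]=="w": m=P[:,2].max(); rep(n+k,P,55,90)
        elif k=="lid": rep(n+k,P,125,200); 
        elif k=="pipe":
            print(n,"pipe z pct",np.percentile(P[:,2],[2,10,50,90,98,100]).round(1)); rep(n+"pipe",P,152,190)
        elif k=="board": print(n,"board",np.median(P[:,2]))
        else: rep(n+k,P,105,150)
E
```

```text
scenewA 160 med [445.5 -97.1  65.4] circ [440.8 -97.9] 19.0 zmax 69.0
scenewB 165 med [441.   61.2  65.5] circ [436.6  62.3] 19.0 zmax 70.0
scenepanL 2830 med [621.  -84.3 125.1] circ [619.5 -83.9] 68.3 zmax 135.1
scenepanR 2598 med [ 596.6 -283.   125.1] circ [ 594.7 -282.2] 69.1 zmax 134.9
scene pipe z pct [137.1 138.4 140.8 159.9 169.8 171.6]
scenepipe 58 med [618.9 170.9 164.1] circ [618.3 170.9] 6.7 zmax 171.6
scenelid 4480 med [626.2 172.  133.1] circ [619.1 172.1] 93.8 zmax 171.6
scene board 13.785938057867554
sidewB 157 med [431.7  56.3  65.5] circ [434.   58.4] 18.3 zmax 71.6
sidewA 183 med [ 436.7 -100.7   65.5] circ [440.  -97.2] 18.6 zmax 69.4
sidepanL 1854 med [618.3 -85.2 125. ] circ [619.1 -85.7] 68.5 zmax 134.1
sidepanR 2511 med [ 593.8 -283.8  125.1] circ [ 594.1 -265.2] 84.4 zmax 133.8
side pipe z pct [123.1 128.1 139.3 150.6 166.7 174.5]
sidepipe 41 med [611.9 169.5 160.1] circ [612.9 170.9] 8.0 zmax 174.5
sidelid 1971 med [600.3 159.  133.4] circ [610.2 171. ] 92.2 zmax 174.5
side board 14.027980928651743
wristwA 785 med [444.4 -96.   65.1] circ [441.4 -96.4] 17.5 zmax 68.0
wristwB 651 med [439.1  59.7  65. ] circ [436.5  62. ] 17.9 zmax 68.1
wristpanL 24010 med [619.9 -82.8 124.5] circ [619.6 -82.9] 66.9 zmax 132.8
wrist board 13.208883835318204
```

Emit:
servo_tool:
  motion:
    - {"travel":[0,0,0],"rot":[0,0,0.0192],"hand":1}
    - {"travel":[0,0,0],"rot":[0,0,0.0192],"hand":1}
    - {"travel":[0,0,0],"rot":[0,0,0.0192],"hand":1}
    - {"travel":[0,0,0],"rot":[0,0,0.0192],"hand":1}
    - {"travel":[0,0,0],"rot":[0,0,0.0192],"hand":1}
    - {"travel":[0,0,0],"rot":[0,0,0.0192],"hand":1}
    - {"travel":[0,0,0],"rot":[0,0,0.0192],"hand":1}
    - {"travel":[0,0,0],"rot":[0,0,0.0192],"hand":1}
    - {"travel":[0,0,0],"rot":[0,0,0.0192],"hand":1}
    - {"travel":[0,0,0],"rot":[0,0,0.0192],"hand":1}

```text
clock: 0.98
position: [624.7, 0.0, 230.8]
ee_rot: [-0.178, 0.984, 0.0, -0.0]
contact_force: [0.5, -0.3, -0.3]
gripper_width: 85.1
grasp_force: 0.0
```

Emit:
servo_tool:
  motion:
    - {"travel":[0,0,0],"rot":[0,0,0.0192],"hand":1}
    - {"travel":[0,0,0],"rot":[0,0,0.0192],"hand":1}
    - {"travel":[0,0,0],"rot":[0,0,0.0196],"hand":1}
    - {"travel":[0.1,-0.05,0],"rot":[0,0,0],"hand":1}
    - {"travel":[0.1,-0.05,0],"rot":[0,0,0],"hand":1}
    - {"travel":[0.1,-0.05,0],"rot":[0,0,0],"hand":1}
    - {"travel":[0.1,-0.05,0],"rot":[0,0,0],"hand":1}
    - {"travel":[0.1,-0.05,0],"rot":[0,0,0],"hand":1}
    - {"travel":[0.1,-0.05,0],"rot":[0,0,0],"hand":1}
    - {"travel":[0.1,-0.05,0],"rot":[0,0,0],"hand":1}

```text
clock: 1.82
position: [448.4, -88.0, 231.0]
ee_rot: [-0.0, 1.0, 0.0, -0.0]
contact_force: [-0.7, -0.5, -0.1]
gripper_width: 85.4
grasp_force: 0.0
```

```bash
python3 - <<'E'
from h import *
p,d,s=grab("wrist","wrist1"); print(s["position"],s["ee_rot"],s["joints"],s["clock"])
X=cloud("wrist",d,s)
sc,ds,_=grab("scene","scene1")
for t,c,XX in (("wA",(441,-97),X),("wB",(436.5,61.5),X)):
    m=(np.hypot(XX[...,0]-c[0],XX[...,1]-c[1])<30)&(XX[...,2]>60)&(XX[...,2]<75)
    Q=XX[m].astype(np.float32); print(t,len(Q),cv2.minEnclosingCircle(Q[:,:2]) if len(Q) else 0,np.median(Q[:,2]) if len(Q) else 0)
# lid objects
Y=cloud("scene",ds); m=(np.hypot(Y[...,0]-617,Y[...,1]-171)<85)&(Y[...,2]>146)
n,l,st,c=cv2.connectedComponentsWithStats(m.astype(np.uint8))
for i in range(1,n):
    q=Y[l==i]; print("lid obj",len(q),q.min(0).round(),q.max(0).round(),c[i].round())
E
```

```text
[448.4027204  -87.98899114 231.00856059] [-4.02602790e-05  9.99999947e-01  1.52786553e-05 -3.21721206e-04] [ 1.63398839e-01  9.55206206e-02 -3.82919993e-01 -1.51796025e-04
 -1.09298562e+00 -1.73404480e+00] 1.8167Traceback (most recent call last):
  File "<stdin>", line 7, in <module>
cv2.error: OpenCV(4.12.0) /io/opencv/modules/imgproc/src/shapedescr.cpp:201: error: (-215:Assertion failed) count >= 0 && (depth == CV_32F || depth == CV_32S) in function 'minEnclosingCircle'
```

View pics/wrist1.png

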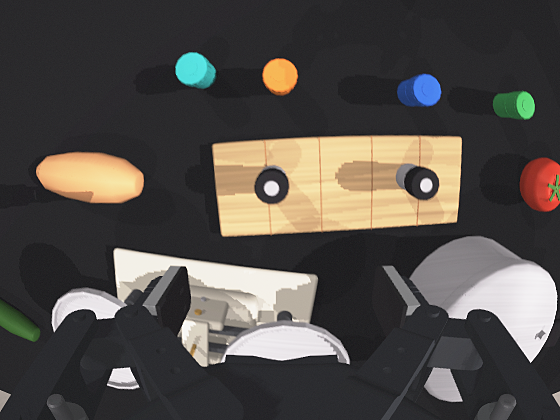

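The wrist view, with up toward the robot, shows the weight tops at (270,186) and (424,184). Both are clear of the coloured decoys, and the sweet potato is well to the left.

```bash
python3 - <<'E'
from h import *
p,d,s=grab("wrist"); X=cloud("wrist",d,s)
sc,ds,_=grab("scene")
for t,c in (("wA",(441,-97)),("wB",(436.5,61.5))):
    m=(np.hypot(X[...,0]-c[0],X[...,1]-c[1])<30)&(X[...,2]>60)&(X[...,2]<75)
    Q=X[m]; print(t,len(Q),cv2.minEnclosingCircle(Q[:,:2].astype(np.float32)) if len(Q) else 0,np.median(Q[:,2]) if len(Q) else 0)
Y=cloud("scene",ds); m=(np.hypot(Y[...,0]-617,Y[...,1]-171)<85)&(Y[...,2]>146)
n,l,st,c=cv2.connectedComponentsWithStats(m.astype(np.uint8))
for i in range(1,n):
    q=Y[l==i]; print("lid obj",len(q),q.min(0).round(),q.max(0).round(),c[i].round())
E
```

```text
wA 940 ((440.66839599609375, -96.05150604248047), 17.325586318969727) 65.37386710996196
wB 759 ((435.2154235839844, 61.33445739746094), 17.329418182373047) 65.19046924549485
lid obj 119 [606. 159. 146.] [629. 183. 175.] [357. 238.]
```

Emit:
servo_tool:
  motion:
    - {"travel":[0.031,-0.034,0.05],"rot":[0,0,0],"hand":1}
    - {"travel":[0,0,0.1],"rot":[0,0,0],"hand":1}
    - {"travel":[0,0,0.1],"rot":[0,0,0],"hand":1}
    - {"travel":[0,0,0.1],"rot":[0,0,0],"hand":1}
    - {"travel":[0,0,0.1],"rot":[0,0,0],"hand":1}
    - {"travel":[0,0,0.1],"rot":[0,0,0],"hand":1}
    - {"travel":[0,0,0.1],"rot":[0,0,0],"hand":1}
    - {"travel":[0,0,0.08],"rot":[0,0,0],"hand":1}
    - {"travel":[0,0,0.05],"rot":[0,0,0],"hand":1}
    - {"travel":[0,0,0],"rot":[0,0,0],"hand":1}

```text
clock: 2.85
position: [441.2, -95.8, 33.4]
ee_rot: [-0.0, 1.0, -0.0, -0.003]
contact_force: [-0.3, 0.9, -0.6]
gripper_width: 85.1
grasp_force: 0.0
```

Emit:
servo_tool:
  motion:
    - {"travel":[0,0,0],"rot":[0,0,0],"hand":0}
    - {"travel":[0,0,0],"rot":[0,0,0],"hand":0}
    - {"travel":[0,0,0],"rot":[0,0,0],"hand":0}
    - {"travel":[0,0,0],"rot":[0,0,0],"hand":0}
    - {"travel":[0,0,0],"rot":[0,0,0],"hand":0}
    - {"travel":[0,0,0],"rot":[0,0,0],"hand":0}
    - {"travel":[0,0,0],"rot":[0,0,0],"hand":0}
    - {"travel":[0,0,0],"rot":[0,0,0],"hand":0}
    - {"travel":[0,0,0],"rot":[0,0,0],"hand":0}
    - {"travel":[0,0,0],"rot":[0,0,0],"hand":0}

```text
clock: 3.68
position: [443.1, -95.8, 37.5]
ee_rot: [-0.0, 1.0, 0.0, 0.001]
contact_force: [-1.3, 0.8, 6.3]
gripper_width: 32.6
grasp_force: 59.4
```

Emit:
servo_tool:
  motion:
    - {"travel":[0,0,-0.02],"rot":[0,0,0],"hand":0}
    - {"travel":[0,0,-0.04],"rot":[0,0,0],"hand":0}
    - {"travel":[0,0,-0.08],"rot":[0,0,0],"hand":0}
    - {"travel":[0,0,-0.1],"rot":[0,0,0],"hand":0}
    - {"travel":[0,0,-0.1],"rot":[0,0,0],"hand":0}
    - {"travel":[0,0,-0.1],"rot":[0,0,0],"hand":0}
    - {"travel":[0,0,-0.1],"rot":[0,0,0],"hand":0}
    - {"travel":[0,0,-0.06],"rot":[0,0,0],"hand":0}
    - {"travel":[0,0,0],"rot":[0,0,0],"hand":0}
    - {"travel":[0,0,0],"rot":[0,0,0],"hand":0}

```text
clock: 4.52
position: [442.0, -95.9, 186.8]
ee_rot: [0.0, 1.0, 0.0, 0.001]
contact_force: [-0.1, -0.3, -1.4]
gripper_width: 32.6
grasp_force: 59.8
```

```bash
python3 - <<'E'
from h import *
p,d,s=grab("wrist"); print(s["position"],s["ee_rot"],s["gripper_width"],s["grasp_force"],s["contact_force"])
cv2.imwrite("pics/w2.png",p[150:420,120:440,::-1].repeat(2,0).repeat(2,1))
q,ds,_=grab("side"); Y=cloud("side",ds)
b=q[90:330,150:450,::-1]; cv2.imwrite("pics/s2.png",b.repeat(2,0).repeat(2,1))
E
```

```text
[442.01608512 -95.85949583 186.80635601] [2.26277220e-04 9.99999551e-01 4.15243057e-04 8.21688773e-04] 32.55429287571445 59.76219984004274 [-0.08909448 -0.32187916 -1.37761714]
```

View pics/s2.png

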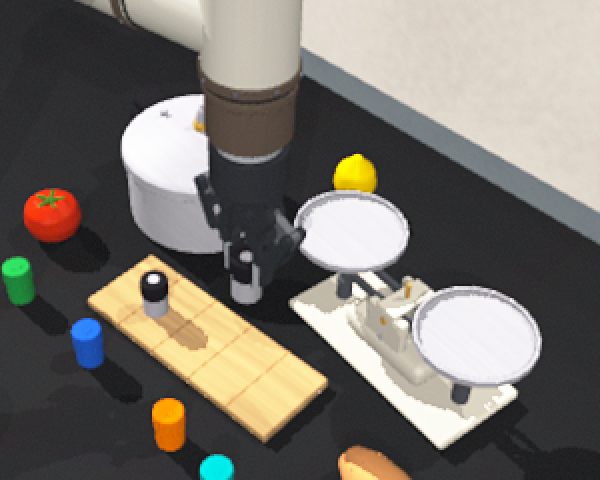

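The side crop shows weight A held upright in the gripper, with its steel part visible below the fingers at about (246,285) in the crop. I'll measure its underside and carry it over to the right pan.

```bash
cat >> h.py <<'E'
def held(n="side"):
    """points of the held weight below the tips, relative to the TCP"""
    p,d,s=grab(n); Y=cloud(n,d)-s["position"]
    m=(np.hypot(Y[...,0],Y[...,1])<28)&(Y[...,2]<-2)&(Y[...,2]>-60); Q=Y[m]
    if len(Q)>5: print(n,len(Q),"z pct",np.percentile(Q[:,2],[0,3,10,50]).round(1),"x,y range",np.percentile(Q[:,:2],[3,97],axis=0).round(1).tolist(), "med",np.median(Q,0).round(1))
E
python3 - <<'E'
from h import *
held("side");held("scene")
E
```

```text
side 101 z pct [-24.9 -23.5 -21.5 -13. ] x,y range [[-19.5, -16.6], [0.1, 7.4]] med [-15.4 -10.4 -13. ]
scene 109 z pct [-25.3 -23.9 -22.2 -12.8] x,y range [[-2.0, -14.3], [14.6, 14.5]] med [ 10.7   2.3 -12.8]
```

Emit:
servo_tool:
  motion:
    - {"travel":[-0.03,-0.0375,0],"rot":[0,0,0],"hand":0}
    - {"travel":[-0.06,-0.075,0],"rot":[0,0,0],"hand":0}
    - {"travel":[-0.08,-0.1,0],"rot":[0,0,0],"hand":0}
    - {"travel":[-0.09,-0.11,0],"rot":[0,0,0],"hand":0}
    - {"travel":[-0.09,-0.11,0],"rot":[0,0,0],"hand":0}
    - {"travel":[-0.09,-0.11,0],"rot":[0,0,0],"hand":0}
    - {"travel":[-0.08,-0.1,0],"rot":[0,0,0],"hand":0}
    - {"travel":[-0.06,-0.07,0],"rot":[0,0,0],"hand":0}
    - {"travel":[-0.03,-0.035,0],"rot":[0,0,0],"hand":0}
    - {"travel":[0,0,0],"rot":[0,0,0],"hand":0}

```text
clock: 5.55
position: [595.7, -285.6, 183.5]
ee_rot: [0.001, 1.0, 0.0, -0.001]
contact_force: [-0.1, 0.2, -0.9]
gripper_width: 32.5
grasp_force: 59.8
```

Emit:
servo_tool:
  motion:
    - {"travel":[0,0,0.03],"rot":[0,0,0],"hand":0}
    - {"travel":[0,0.01,0.04],"rot":[0,0,0],"hand":0}
    - {"travel":[0,0,0.03],"rot":[0,0,0],"hand":0}
    - {"travel":[0,0,0.02],"rot":[0,0,0],"hand":0}
    - {"travel":[0,0,0.015],"rot":[0,0,0],"hand":0}
    - {"travel":[0,0,0.01],"rot":[0,0,0],"hand":0}
    - {"travel":[0,0,0.01],"rot":[0,0,0],"hand":0}
    - {"travel":[0,0,0],"rot":[0,0,0],"hand":0}
    - {"travel":[0,0,0],"rot":[0,0,0],"hand":0}
    - {"travel":[0,0,0],"rot":[0,0,0],"hand":0}

```text
clock: 6.38
position: [595.0, -280.4, 148.0]
ee_rot: [-0.0, 1.0, -0.0, 0.0]
contact_force: [0.4, -0.9, -0.7]
gripper_width: 32.4
grasp_force: 59.8
```

```bash
cat >> h.py <<'E'
def pans():
    for n in ("scene","side"):
        p,d,s=grab(n);X=cloud(n,d)
        for t,c in (("L",(619.5,-84)),("R",(594.5,-282.5))):
            m=(np.hypot(X[...,0]-c[0],X[...,1]-c[1])<60)&(X[...,2]>100)&(X[...,2]<145)
            Q=X[m]; h,e=np.histogram(Q[:,2],np.arange(100,146,1)); print(n,t,len(Q),"floor",e[h.argmax()]+.5,end=" ")
            m=(np.hypot(X[...,0]-c[0],X[...,1]-c[1])<45)&(X[...,2]>e[h.argmax()]+44)&(X[...,2]<e[h.argmax()]+58); Q=X[m]
            if len(Q)>20: print("weight",cv2.minEnclosingCircle(Q[:,:2].astype(np.float32)),np.median(Q[:,2]).round(1),end="")
            print()
E
python3 - <<'E'
from h import *
s=sensors.read_state();print(s["position"],s["contact_force"]);pans()
E
```

```text
[ 594.95186475 -280.41762145  148.01354957] [ 0.43229909 -0.8948512  -0.70173202]
scene L 2152 floor 127.5 
scene R 1516 floor 122.5 weight ((595.9282836914062, -280.4900207519531), 30.218564987182617) 175.2
side L 1381 floor 126.5 
side R 1453 floor 122.5 weight ((591.612548828125, -281.2724609375), 30.216440200805664) 175.4
```

Emit:
servo_tool:
  motion:
    - {"travel":[0,0,0.008],"rot":[0,0,0],"hand":0}
    - {"travel":[0,0,0.008],"rot":[0,0,0],"hand":0}
    - {"travel":[0,0,0.008],"rot":[0,0,0],"hand":0}
    - {"travel":[0,0,0.008],"rot":[0,0,0],"hand":0}
    - {"travel":[0,0,0],"rot":[0,0,0],"hand":0}
    - {"travel":[0,0,0],"rot":[0,0,0],"hand":0}
    - {"travel":[0,0,0],"rot":[0,0,0],"hand":0}

```text
clock: 7.07
position: [594.7, -280.4, 139.5]
ee_rot: [-0.0, 1.0, -0.0, -0.0]
contact_force: [-0.2, -0.4, -1.0]
gripper_width: 32.5
grasp_force: 59.9
```

```bash
python3 - <<'E'
from h import *
s=sensors.read_state();print(s["position"],s["contact_force"]);pans()
E
```

```text
[ 594.72241841 -280.37051359  139.50750093] [-0.2333511  -0.36326912 -1.02697777]
scene L 2156 floor 134.5 
scene R 1527 floor 115.5 weight ((596.944580078125, -280.052001953125), 30.272897720336914) 167.3
side L 1382 floor 133.5 
side R 1460 floor 115.5 weight ((592.4867553710938, -281.1254577636719), 30.206937789916992) 167.3
```

Emit:
servo_tool:
  motion:
    - {"travel":[0,0,0.005],"rot":[0,0,0],"hand":0}
    - {"travel":[0,0,0],"rot":[0,0,0],"hand":0.5}
    - {"travel":[0,0,0],"rot":[0,0,0],"hand":0.6}
    - {"travel":[0,0,0],"rot":[0,0,0],"hand":0.8}
    - {"travel":[0,0,0],"rot":[0,0,0],"hand":1}
    - {"travel":[0,0,0],"rot":[0,0,0],"hand":1}
    - {"travel":[0,0,0],"rot":[0,0,0],"hand":1}
    - {"travel":[0,0,0],"rot":[0,0,0],"hand":1}
    - {"travel":[0,0,0],"rot":[0,0,0],"hand":1}
    - {"travel":[0,0,0],"rot":[0,0,0],"hand":1}

```text
clock: 8.0
position: [594.7, -280.3, 138.3]
ee_rot: [-0.0, 1.0, -0.0, 0.0]
contact_force: [-1.1, -0.2, -0.8]
gripper_width: 85.3
grasp_force: 0.0
```

Emit:
servo_tool:
  motion:
    - {"travel":[0,0,-0.02],"rot":[0,0,0],"hand":1}
    - {"travel":[0,0,-0.04],"rot":[0,0,0],"hand":1}
    - {"travel":[0,0,-0.08],"rot":[0,0,0],"hand":1}
    - {"travel":[0,0,-0.1],"rot":[0,0,0],"hand":1}
    - {"travel":[0,0,-0.1],"rot":[0,0,0],"hand":1}
    - {"travel":[0.09,0.1,0],"rot":[0,0,0],"hand":1}
    - {"travel":[0.09,0.12,0],"rot":[0,0,0],"hand":1}
    - {"travel":[0.09,0.12,0],"rot":[0,0,0],"hand":1}
    - {"travel":[0.09,0.12,0],"rot":[0,0,0],"hand":1}
    - {"travel":[0.09,0.12,0],"rot":[0,0,0],"hand":1}

```text
clock: 8.83
position: [481.3, -134.4, 224.4]
ee_rot: [0.0, 1.0, -0.0, 0.001]
contact_force: [0.5, 1.1, 0.7]
gripper_width: 85.2
grasp_force: 0.0
```

```bash
python3 - <<'E'
from h import *
s=sensors.read_state();print(s["position"],s["contact_force"]);pans()
E
```

```text
[ 481.31718591 -134.42585765  224.43403359] [0.52380227 1.13157392 0.74886585]
scene L 2171 floor 136.5 
scene R 1691 floor 112.5 weight ((592.5603637695312, -280.3311462402344), 18.081403732299805) 164.4
side L 685 floor 136.5 
side R 1645 floor 112.5 weight ((590.6220703125, -281.6556396484375), 18.055179595947266) 164.2
```

Emit:
servo_tool:
  motion:
    - {"travel":[0.03,0.12,0],"rot":[0,0,0],"hand":1}
    - {"travel":[0.03,0.12,0],"rot":[0,0,0],"hand":1}
    - {"travel":[0.03,0.12,0],"rot":[0,0,0],"hand":1}
    - {"travel":[0.03,0.12,0],"rot":[0,0,0],"hand":1}
    - {"travel":[0.03,0.12,0],"rot":[0,0,0],"hand":1}
    - {"travel":[0.02,0.1,0],"rot":[0,0,0],"hand":1}
    - {"travel":[0.016,0.06,0.05],"rot":[0,0,0],"hand":1}
    - {"travel":[0,0.028,0.05],"rot":[0,0,0],"hand":1}
    - {"travel":[0,0,0.1],"rot":[0,0,0],"hand":1}
    - {"travel":[0,0,0.1],"rot":[0,0,0],"hand":1}

```text
clock: 9.77
position: [437.3, 62.8, 149.4]
ee_rot: [-0.001, 1.0, 0.001, 0.002]
contact_force: [0.6, 0.8, -0.5]
gripper_width: 85.1
grasp_force: 0.0
```

Emit:
servo_tool:
  motion:
    - {"travel":[0,0,0],"rot":[0,0,0],"hand":1}
    - {"travel":[0,0,0],"rot":[0,0,0],"hand":1}

```text
clock: 9.93
position: [436.0, 61.4, 148.6]
ee_rot: [-0.0, 1.0, -0.001, -0.0]
contact_force: [0.3, 0.3, 0.3]
gripper_width: 85.3
grasp_force: 0.0
```

```bash
python3 - <<'E'
from h import *
p,d,s=grab("wrist"); X=cloud("wrist",d,s);print(s["position"],s["clock"])
m=(np.hypot(X[...,0]-436,X[...,1]-61)<30)&(X[...,2]>60)&(X[...,2]<75)
Q=X[m]; print(len(Q),cv2.minEnclosingCircle(Q[:,:2].astype(np.float32)),np.median(Q[:,2]))
E
```

```text
[436.0355516   61.43290929 148.55258728] 9.9333
1632 ((435.3588562011719, 62.54325485229492), 17.190860748291016) 65.38990059640652
```

Emit:
servo_tool:
  motion:
    - {"travel":[0.002,0.003,0.08],"rot":[0,0,0],"hand":1}
    - {"travel":[0,0,0.1],"rot":[0,0,0],"hand":1}
    - {"travel":[0,0,0.1],"rot":[0,0,0],"hand":1}
    - {"travel":[0,0,0.08],"rot":[0,0,0],"hand":1}
    - {"travel":[0,0,0.05],"rot":[0,0,0],"hand":1}
    - {"travel":[0,0,0.03],"rot":[0,0,0],"hand":1}
    - {"travel":[0,0,0.008],"rot":[0,0,0],"hand":1}
    - {"travel":[0,0,0],"rot":[0,0,0],"hand":1}
    - {"travel":[0,0,0],"rot":[0,0,0],"hand":0}
    - {"travel":[0,0,0],"rot":[0,0,0],"hand":0}

```text
clock: 10.82
position: [436.2, 62.8, 37.5]
ee_rot: [-0.0, 1.0, 0.001, 0.001]
contact_force: [-0.6, -0.7, -0.6]
gripper_width: 64.2
grasp_force: 0.0
```

Emit:
servo_tool:
  motion:
    - {"travel":[0,0,0],"rot":[0,0,0],"hand":0}
    - {"travel":[0,0,0],"rot":[0,0,0],"hand":0}
    - {"travel":[0,0,0],"rot":[0,0,0],"hand":0}
    - {"travel":[0,0,0],"rot":[0,0,0],"hand":0}
    - {"travel":[0,0,0],"rot":[0,0,0],"hand":0}
    - {"travel":[0,0,0],"rot":[0,0,0],"hand":0}
    - {"travel":[0,0,0],"rot":[0,0,0],"hand":0}
    - {"travel":[0,0,0],"rot":[0,0,0],"hand":0}
    - {"travel":[0,0,0],"rot":[0,0,0],"hand":0}

```text
clock: 11.57
position: [435.6, 62.6, 37.1]
ee_rot: [-0.0, 1.0, 0.0, 0.0]
contact_force: [-0.7, -0.7, 4.7]
gripper_width: 32.7
grasp_force: 59.2
```

Emit:
servo_tool:
  motion:
    - {"travel":[0,0,-0.02],"rot":[0,0,0],"hand":0}
    - {"travel":[0,0,-0.04],"rot":[0,0,0],"hand":0}
    - {"travel":[0,0,-0.08],"rot":[0,0,0],"hand":0}
    - {"travel":[0,0,-0.1],"rot":[0,0,0],"hand":0}
    - {"travel":[0,0,-0.1],"rot":[0,0,0],"hand":0}
    - {"travel":[0,0,-0.1],"rot":[0,0,0],"hand":0}
    - {"travel":[0,0,-0.1],"rot":[0,0,0],"hand":0}
    - {"travel":[0,0,-0.08],"rot":[0,0,0],"hand":0}
    - {"travel":[0,0,-0.02],"rot":[0,0,0],"hand":0}
    - {"travel":[0,0,0],"rot":[0,0,0],"hand":0}

```text
clock: 12.4
position: [435.8, 62.8, 197.8]
ee_rot: [-0.0, 1.0, 0.001, 0.002]
contact_force: [-0.5, -1.3, -0.4]
gripper_width: 32.5
grasp_force: 59.6
```

```bash
python3 - <<'E'
from h import *
print(sensors.read_state()["position"]);held("side");held("scene");pans()
E
```

```text
[435.78815389  62.76035406 197.81853543]
side 92 z pct [-24.7 -23.2 -21.3 -13.8] x,y range [[-16.3, -16.9], [6.7, 4.4]] med [-10.7 -12.1 -13.8]
scene 111 z pct [-24.6 -23.6 -21.9 -12.3] x,y range [[4.1, -14.7], [16.9, 14.4]] med [ 12.8  -0.4 -12.3]
scene L 2176 floor 136.5 
scene R 1701 floor 113.5 weight ((592.9677124023438, -281.5204772949219), 18.294281005859375) 164.3
side L 1380 floor 137.5 
side R 1632 floor 112.5 weight ((591.0133056640625, -281.7609558105469), 18.170257568359375) 164.4
```

Emit:
servo_tool:
  motion:
    - {"travel":[-0.03,-0.025,0],"rot":[0,0,0],"hand":0}
    - {"travel":[-0.07,-0.055,0],"rot":[0,0,0],"hand":0}
    - {"travel":[-0.1,-0.08,0],"rot":[0,0,0],"hand":0}
    - {"travel":[-0.11,-0.09,0],"rot":[0,0,0],"hand":0}
    - {"travel":[-0.11,-0.09,0],"rot":[0,0,0],"hand":0}
    - {"travel":[-0.11,-0.09,0],"rot":[0,0,0],"hand":0}
    - {"travel":[-0.1,-0.08,0],"rot":[0,0,0],"hand":0}
    - {"travel":[-0.07,-0.055,0],"rot":[0,0,0],"hand":0}
    - {"travel":[-0.035,-0.022,0.02],"rot":[0,0,0],"hand":0}
    - {"travel":[0,0,0.03],"rot":[0,0,0],"hand":0}

```text
clock: 13.43
position: [620.6, -86.2, 181.9]
ee_rot: [0.001, 1.0, -0.0, -0.0]
contact_force: [0.7, 0.2, 0.0]
gripper_width: 32.7
grasp_force: 59.6
```

Emit:
servo_tool:
  motion:
    - {"travel":[0,0,0.03],"rot":[0,0,0],"hand":0}
    - {"travel":[0,0,0.02],"rot":[0,0,0],"hand":0}
    - {"travel":[0,0,0.02],"rot":[0,0,0],"hand":0}
    - {"travel":[0,0,0.02],"rot":[0,0,0],"hand":0}
    - {"travel":[0,0,0.01],"rot":[0,0,0],"hand":0}
    - {"travel":[0,0,0.01],"rot":[0,0,0],"hand":0}
    - {"travel":[0,0,0],"rot":[0,0,0],"hand":0}
    - {"travel":[0,0,0],"rot":[0,0,0],"hand":0}
    - {"travel":[0,0,0],"rot":[0,0,0],"hand":0}

```text
clock: 14.18
position: [619.2, -84.2, 156.8]
ee_rot: [-0.0, 1.0, 0.0, 0.0]
contact_force: [0.1, 0.7, 0.5]
gripper_width: 32.1
grasp_force: 59.7
```

```bash
python3 - <<'E'
from h import *
s=sensors.read_state();print(s["position"],s["contact_force"]);pans()
E
```

```text
[619.16191937 -84.24388918 156.82207835] [0.09765344 0.65463454 0.49938367]
scene L 1567 floor 133.5 weight ((620.4071044921875, -84.6616439819336), 30.41504669189453) 185.1
scene R 1679 floor 116.5 weight ((593.8873291015625, -280.5602111816406), 17.841493606567383) 167.9
side L 1047 floor 133.5 weight ((614.1185913085938, -85.08838653564453), 31.001819610595703) 184.8
side R 1629 floor 116.5 weight ((590.3341674804688, -281.2255554199219), 17.7176570892334) 167.6
```

Emit:
servo_tool:
  motion:
    - {"travel":[0,0,0.008],"rot":[0,0,0],"hand":0}
    - {"travel":[0,0,0.008],"rot":[0,0,0],"hand":0}
    - {"travel":[0,0,0.008],"rot":[0,0,0],"hand":0}
    - {"travel":[0,0,0],"rot":[0,0,0],"hand":0}
    - {"travel":[0,0,0],"rot":[0,0,0],"hand":0.5}
    - {"travel":[0,0,0],"rot":[0,0,0],"hand":0.7}
    - {"travel":[0,0,0],"rot":[0,0,0],"hand":1}
    - {"travel":[0,0,0],"rot":[0,0,0],"hand":1}
    - {"travel":[0,0,0],"rot":[0,0,0],"hand":1}
    - {"travel":[0,0,0],"rot":[0,0,0],"hand":1}

```text
clock: 15.12
position: [619.0, -84.3, 150.4]
ee_rot: [-0.0, 1.0, -0.0, 0.0]
contact_force: [0.5, -0.1, 0.3]
gripper_width: 85.6
grasp_force: 0.0
```

Emit:
servo_tool:
  motion:
    - {"travel":[0,0,-0.02],"rot":[0,0,0],"hand":1}
    - {"travel":[0,0,-0.04],"rot":[0,0,0],"hand":1}
    - {"travel":[0,0,-0.08],"rot":[0,0,0],"hand":1}
    - {"travel":[0,0,-0.1],"rot":[0,0,0],"hand":1}
    - {"travel":[0,0,-0.1],"rot":[0,0,0],"hand":1}
    - {"travel":[0,0,0],"rot":[0,0,0],"hand":1}
    - {"travel":[0,0,0],"rot":[0,0,0],"hand":1}
    - {"travel":[0,0,0],"rot":[0,0,0],"hand":1}
    - {"travel":[0,0,0],"rot":[0,0,0],"hand":1}
    - {"travel":[0,0,0],"rot":[0,0,0],"hand":1}

```text
clock: 15.95
position: [618.5, -84.4, 234.3]
ee_rot: [0.0, 1.0, -0.0, -0.001]
contact_force: [-0.5, -0.2, 0.3]
gripper_width: 85.3
grasp_force: 0.0
```

Emit:
servo_tool:
  motion:
    - {"travel":[0,0,0],"rot":[0,0,0],"hand":1}
    - {"travel":[0,0,0],"rot":[0,0,0],"hand":1}
    - {"travel":[0,0,0],"rot":[0,0,0],"hand":1}
    - {"travel":[0,0,0],"rot":[0,0,0],"hand":1}
    - {"travel":[0,0,0],"rot":[0,0,0],"hand":1}
    - {"travel":[0,0,0],"rot":[0,0,0],"hand":1}
    - {"travel":[0,0,0],"rot":[0,0,0],"hand":1}
    - {"travel":[0,0,0],"rot":[0,0,0],"hand":1}
    - {"travel":[0,0,0],"rot":[0,0,0],"hand":1}
    - {"travel":[0,0,0],"rot":[0,0,0],"hand":1}

```text
clock: 16.78
position: [619.0, -84.4, 235.3]
ee_rot: [0.0, 1.0, 0.0, 0.0]
contact_force: [-0.5, 0.1, -0.2]
gripper_width: 85.3
grasp_force: 0.0
```

```bash
python3 - <<'E'
from h import *
s=sensors.read_state();print(s["position"],s["contact_force"],s["clock"]);pans()
p,d,s=grab("wrist"); X=cloud("wrist",d,s)
for c in ((619,-84),(592,-281)):
  for z in (164.5,189):
    m=(np.hypot(X[...,0]-c[0],X[...,1]-c[1])<40)&(abs(X[...,2]-z)<4)
    Q=X[m]
    if len(Q)>9: print(c,z,len(Q),cv2.minEnclosingCircle(Q[:,:2].astype(np.float32)),np.median(Q[:,2]))
E
```

```text
[618.97408441 -84.35113081 235.33146625] [-0.47741852  0.13436606 -0.18776125] 16.7833
scene L 1774 floor 136.5 weight ((620.137939453125, -85.7812271118164), 18.022375106811523) 188.6
scene R 1689 floor 112.5 weight ((593.7162475585938, -280.80718994140625), 18.0892333984375) 164.6
side L 1121 floor 136.5 weight ((617.9181518554688, -86.80362701416016), 18.584348678588867) 188.4
side R 1648 floor 112.5 weight ((590.0676879882812, -280.8448791503906), 18.661497116088867) 164.2
(619, -84) 164.5 55 ((608.4393310546875, -83.67930603027344), 12.918578147888184) 164.08451280666097
(619, -84) 189 2059 ((618.5316772460938, -83.54375457763672), 16.971834182739258) 188.37975637047467
(592, -281) 164.5 932 ((592.5943603515625, -279.15472412109375), 17.70315170288086) 164.219250506329
```

The right pan (weight A) sank and the left pan rose fully, so A is the heavier. I'll fetch A back.

Emit:
servo_tool:
  motion:
    - {"travel":[0.01,-0.08,0],"rot":[0,0,0],"hand":1}
    - {"travel":[0.015,-0.12,0],"rot":[0,0,0],"hand":1}
    - {"travel":[0.015,-0.12,0],"rot":[0,0,0],"hand":1}
    - {"travel":[0.015,-0.12,0],"rot":[0,0,0],"hand":1}
    - {"travel":[0.015,-0.12,0],"rot":[0,0,0],"hand":1}
    - {"travel":[0.016,-0.12,0],"rot":[0,0,0],"hand":1}
    - {"travel":[0.015,-0.08,0],"rot":[0,0,0],"hand":1}
    - {"travel":[0.005,-0.024,0],"rot":[0,0,0],"hand":1}
    - {"travel":[0,0,0],"rot":[0,0,0],"hand":1}
    - {"travel":[0,0,0],"rot":[0,0,0],"hand":1}

```text
clock: 17.77
position: [592.4, -280.1, 235.2]
ee_rot: [0.0, 1.0, 0.0, -0.0]
contact_force: [-1.4, 0.4, 0.5]
gripper_width: 85.7
grasp_force: 0.0
```

```bash
python3 - <<'E'
from h import *
p,d,s=grab("wrist"); X=cloud("wrist",d,s);print(s["position"])
c=(592,-281)
m=(np.hypot(X[...,0]-c[0],X[...,1]-c[1])<30)&(abs(X[...,2]-164.5)<4)
Q=X[m];print(len(Q),cv2.minEnclosingCircle(Q[:,:2].astype(np.float32)),np.median(Q[:,2]))
E
```

```text
[ 592.44392667 -280.12955443  235.16847796]
1744 ((592.1487426757812, -279.6705017089844), 17.19317054748535) 164.40537815572617
```

Emit:
servo_tool:
  motion:
    - {"travel":[0.001,0.001,0.06],"rot":[0,0,0],"hand":1}
    - {"travel":[0,0,0.1],"rot":[0,0,0],"hand":1}
    - {"travel":[0,0,0.1],"rot":[0,0,0],"hand":1}
    - {"travel":[0,0,0.07],"rot":[0,0,0],"hand":1}
    - {"travel":[0,0,0.04],"rot":[0,0,0],"hand":1}
    - {"travel":[0,0,0.02],"rot":[0,0,0],"hand":1}
    - {"travel":[0,0,0],"rot":[0,0,0],"hand":1}
    - {"travel":[0,0,0],"rot":[0,0,0],"hand":0.6}
    - {"travel":[0,0,0],"rot":[0,0,0],"hand":0.5}
    - {"travel":[0,0,0],"rot":[0,0,0],"hand":0.4}

```text
clock: 18.65
position: [593.0, -280.3, 139.3]
ee_rot: [-0.0, 1.0, -0.0, 0.001]
contact_force: [-0.0, 0.3, 0.2]
gripper_width: 51.6
grasp_force: 0.0
```

Emit:
servo_tool:
  motion:
    - {"travel":[0,0,0],"rot":[0,0,0],"hand":0}
    - {"travel":[0,0,0],"rot":[0,0,0],"hand":0}
    - {"travel":[0,0,0],"rot":[0,0,0],"hand":0}
    - {"travel":[0,0,0],"rot":[0,0,0],"hand":0}
    - {"travel":[0,0,0],"rot":[0,0,0],"hand":0}
    - {"travel":[0,0,-0.01],"rot":[0,0,0],"hand":0}
    - {"travel":[0,0,-0.01],"rot":[0,0,0],"hand":0}
    - {"travel":[0,0,-0.01],"rot":[0,0,0],"hand":0}
    - {"travel":[0,0,-0.01],"rot":[0,0,0],"hand":0}
    - {"travel":[0,0,-0.01],"rot":[0,0,0],"hand":0}

```text
clock: 19.48
position: [592.0, -280.0, 150.1]
ee_rot: [0.0, 1.0, 0.0, -0.0]
contact_force: [-0.4, 0.6, -0.7]
gripper_width: 32.4
grasp_force: 59.5
```

Emit:
servo_tool:
  motion:
    - {"travel":[0,0,-0.01],"rot":[0,0,0],"hand":0}
    - {"travel":[0,0,-0.01],"rot":[0,0,0],"hand":0}
    - {"travel":[0,0,-0.01],"rot":[0,0,0],"hand":0}
    - {"travel":[0,0,-0.01],"rot":[0,0,0],"hand":0}
    - {"travel":[0,0,-0.01],"rot":[0,0,0],"hand":0}
    - {"travel":[0,0,-0.02],"rot":[0,0,0],"hand":0}
    - {"travel":[0,0,-0.06],"rot":[0,0,0],"hand":0}
    - {"travel":[0,0,-0.1],"rot":[0,0,0],"hand":0}
    - {"travel":[0,0,-0.1],"rot":[0,0,0],"hand":0}
    - {"travel":[0,0,-0.06],"rot":[0,0,0],"hand":0}

```text
clock: 20.32
position: [593.1, -280.6, 251.2]
ee_rot: [-0.0, 1.0, -0.001, 0.002]
contact_force: [0.4, -0.3, -0.5]
gripper_width: 32.4
grasp_force: 59.6
```

```bash
python3 - <<'E'
from h import *
print(sensors.read_state()["position"]);held("side");held("scene");pans()
E
```

```text
[ 593.11808252 -280.62871897  251.23347867]
side 146 z pct [-27.2 -26.2 -23.8 -14. ] x,y range [[-17.4, -16.1], [-0.8, 10.6]] med [-13.6  -7.3 -14. ]
scene 157 z pct [-26.8 -24.6 -23.6 -14.6] x,y range [[-1.9, -11.0], [16.3, 15.0]] med [ 12.4   6.7 -14.6]
scene L 1854 floor 112.5 weight ((619.3603515625, -84.82928466796875), 18.710046768188477) 164.4
scene R 1953 floor 136.5 
side L 1205 floor 112.5 weight ((616.8736572265625, -85.47563171386719), 18.96101188659668) 164.3
side R 1909 floor 136.5
```

Emit:
servo_tool:
  motion:
    - {"travel":[0.01,0.06,0],"rot":[0,0,0],"hand":0}
    - {"travel":[0.01,0.1,0],"rot":[0,0,0],"hand":0}
    - {"travel":[0.01,0.12,0],"rot":[0,0,0],"hand":0}
    - {"travel":[0.01,0.12,0],"rot":[0,0,0],"hand":0}
    - {"travel":[0.01,0.12,0],"rot":[0,0,0],"hand":0}
    - {"travel":[0.01,0.12,0],"rot":[0,0,0],"hand":0}
    - {"travel":[0.01,0.12,0],"rot":[0,0,0],"hand":0}
    - {"travel":[0,0.12,0],"rot":[0,0,0],"hand":0}
    - {"travel":[0,0.12,0],"rot":[0,0,0],"hand":0}
    - {"travel":[0,0.12,0],"rot":[0,0,0],"hand":0}

```text
clock: 21.35
position: [573.2, 1.7, 246.2]
ee_rot: [-0.0, 1.0, -0.0, -0.002]
contact_force: [1.3, 0.1, -1.1]
gripper_width: 32.3
grasp_force: 59.6
```

Emit:
servo_tool:
  motion:
    - {"travel":[0,0.12,0],"rot":[0,0,0],"hand":0}
    - {"travel":[0,0.12,0],"rot":[0,0,0],"hand":0}
    - {"travel":[0,0.12,0],"rot":[0,0,0],"hand":0}
    - {"travel":[0,0.06,0],"rot":[0,0,0],"hand":0}
    - {"travel":[0,0,0],"rot":[0,0,0],"hand":0}
    - {"travel":[0,0,0],"rot":[0,0,0],"hand":0}

```text
clock: 21.85
position: [573.9, 105.5, 246.6]
ee_rot: [-0.001, 1.0, -0.001, -0.001]
contact_force: [0.6, 0.5, -1.4]
gripper_width: 32.2
grasp_force: 59.7
```

```bash
python3 - <<'E'
from h import *
p,d,s=grab("wrist","wrist3"); print(s["position"],s["joints"])
X=cloud("wrist",d,s)
m=(np.hypot(X[...,0]-616,X[...,1]-171)<25)&(X[...,2]>144)&(X[...,2]<180)
Q=X[m];print(len(Q));v,u=np.where(m)
if len(Q):
    print(u.min(),u.max(),v.min(),v.max())
    for lo in range(144,178,3):
        q=Q[(Q[:,2]>=lo)&(Q[:,2]<lo+3)]
        if len(q): print(lo,len(q),q.min(0).round(1),q.max(0).round(1))
    a=p[max(v.min()-30,0):v.max()+30,max(u.min()-30,0):u.max()+30,::-1]; print(max(u.min()-30,0),max(v.min()-30,0)); w3=cv2.resize(a,None,fx=5,fy=5,interpolation=cv2.INTER_NEAREST)
    sc=cv2.imread("pics/scene0.png")[220:260,335:385]; sd=cv2.imread("pics/side0.png")[130:170,225:275]
    r=lambda a:cv2.resize(a,(380,300),interpolation=cv2.INTER_NEAREST)
    cv2.imwrite("pics/pipes.png",np.vstack([np.hstack([r(sc),r(sd)]),np.hstack([cv2.resize(w3,(380,300)),np.zeros((300,380,3),np.uint8)])])); print(a.shape)
E
```

```text
[573.86169836 105.48938619 246.60614904] [ 4.59135245e-01  3.05148378e-01 -7.13305097e-02 -1.60335656e-04
 -1.19695423e+00 -2.02816814e+00]
670
347 375 248 279
144 60 [602.1 161.3 144.1] [619.1 184.7 147. ]
147 276 [601.7 161.1 147.1] [625.7 184.1 149.9]
150 23 [605.1 167.4 150.2] [622.6 177.3 152.9]
153 31 [605.3 166.9 153.1] [623.1 177.2 156. ]
156 43 [605.5 166.6 156. ] [622.6 177.3 158.9]
159 41 [606.2 166.6 159. ] [621.7 176.7 161.9]
162 40 [607.2 166.7 162. ] [614.7 176.1 164.9]
165 73 [608.4 166.8 165. ] [619.8 178.3 168. ]
168 75 [609.6 168.  168. ] [618.3 176.6 170.9]
171 8 [611.5 170.4 171. ] [616.2 175.2 171.8]
317 218
(91, 88, 3)
```

View pics/pipes.png

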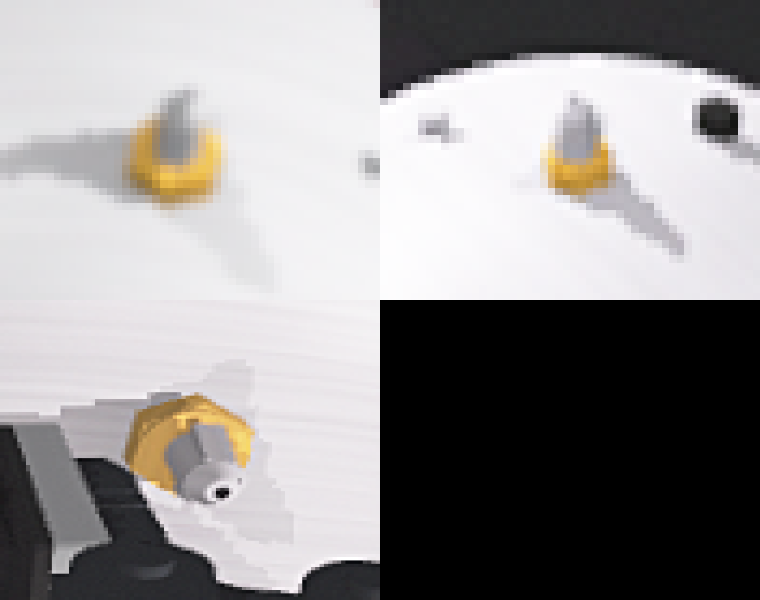

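The crops show the pipe's tip at scene pixel about (359,232), side pixel (251,143) and wrist pixel (368,276), standing on its golden nut. I'll work out its position now.

```bash
python3 - <<'E'
from h import *
s=sensors.read_state()
O=[];D=[]
for n,u,v in (("wrist",367.7,275.7),("scene",358.6,231.8),("side",250.2,142.6)):
    print(n,plane(n,u,v,171.,s).round(1)); o,d=rays(n,u,v,s);O.append(o);D.append(d/np.linalg.norm(d))
A=sum(np.eye(3)-np.outer(d,d) for d in D);b=sum((np.eye(3)-np.outer(d,d))@o for o,d in zip(O,D));print("tri",np.linalg.solve(A,b).round(1))
print(s["position"])
held("side");held("scene")
# held weight's rim: fingers along y centre the weight; check x by the lower steel part
for n in ("side","scene"):
    p,d,s=grab(n);Y=cloud(n,d)-s["position"];m=(np.hypot(Y[...,0],Y[...,1])<28)&(Y[...,2]<-6)&(Y[...,2]>-20);Q=Y[m][:,:2]
    f=np.linalg.lstsq(np.c_[2*Q,np.ones(len(Q))],(Q**2).sum(1),rcond=None)[0]; print(n,"axis off",f[:2].round(1),"r",np.sqrt(f[2]+f[0]**2+f[1]**2).round(1))
E
```

```text
wrist [614.6 171.9 171. ]
scene [614.5 171.1 171. ]
side [614.3 171.  171. ]
tri [614.5 171.4 171. ]
[574.02610319 104.65806431 246.88104569]
side 109 z pct [-26.5 -25.7 -24.  -15.2] x,y range [[-17.3, -17.5], [8.6, 5.5]] med [-11.5 -11.7 -15.2]
scene 149 z pct [-28.4 -25.9 -23.3 -13.8] x,y range [[3.2, -15.7], [16.6, 13.6]] med [ 12.9  -1.1 -13.8]
side axis off [-1.5 -1.6] r 14.5
scene axis off [ 0.7 -0.8] r 15.0
```

Emit:
servo_tool:
  motion:
    - {"travel":[-0.03,0.05,0],"rot":[0,0,0],"hand":0}
    - {"travel":[-0.05,0.08,0],"rot":[0,0,0],"hand":0}
    - {"travel":[-0.05,0.08,0.03],"rot":[0,0,0],"hand":0}
    - {"travel":[-0.032,0.058,0.04],"rot":[0,0,0],"hand":0}
    - {"travel":[0,0,0.05],"rot":[0,0,0],"hand":0}
    - {"travel":[0,0,0.04],"rot":[0,0,0],"hand":0}
    - {"travel":[0,0,0.01],"rot":[0,0,0],"hand":0}
    - {"travel":[0,0,0],"rot":[0,0,0],"hand":0}
    - {"travel":[0,0,0],"rot":[0,0,0],"hand":0}
    - {"travel":[0,0,0],"rot":[0,0,0],"hand":0}

```text
clock: 22.93
position: [615.7, 171.6, 206.5]
ee_rot: [0.0, 1.0, 0.0, 0.001]
contact_force: [0.3, -0.6, -0.4]
gripper_width: 32.0
grasp_force: 59.7
```

```bash
python3 - <<'E'
from h import *
a,_,s=grab("side");b,_,_=grab("scene");print(s["position"],s["contact_force"])
r=lambda a:cv2.resize(a[:,:,::-1],(400,400),interpolation=cv2.INTER_NEAREST)
cv2.imwrite("pics/above.png",np.hstack([r(a[115:165,225:275]),r(b[210:260,333:383])]))
held("side");held("scene")
E
```

```text
[615.6950337  171.6122172  206.53232198] [ 0.26027088 -0.63273189 -0.36375551]
side 163 z pct [-59.9 -58.7 -57.5 -22. ] x,y range [[-17.1, -16.4], [6.3, 5.7]] med [ -7.7  -6.3 -22. ]
scene 238 z pct [-60.  -59.3 -57.8 -22.7] x,y range [[-4.0, -15.2], [16.0, 12.2]] med [  9.4  -1.7 -22.7]
```

View pics/above.png

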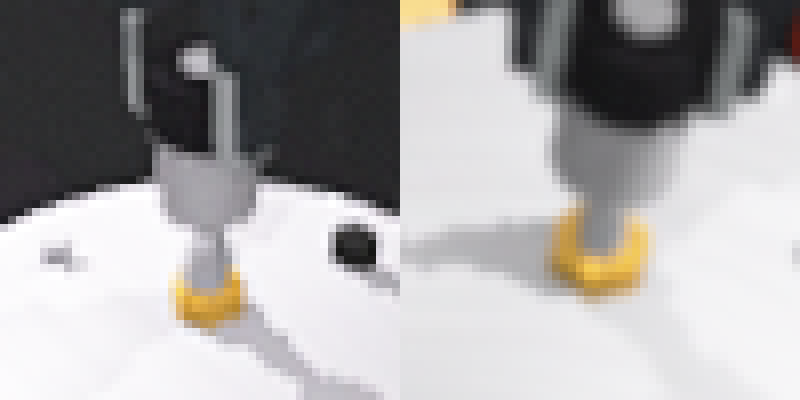

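The crops show the weight's steel end centred just above the pipe, allowing for perspective. I'll lower it slowly and watch the force.

Emit:
servo_tool:
  motion:
    - {"travel":[0.004,0,0.01],"rot":[0,0,0],"hand":0}
    - {"travel":[0,0,0.01],"rot":[0,0,0],"hand":0}
    - {"travel":[0,0,0.01],"rot":[0,0,0],"hand":0}
    - {"travel":[0,0,0.01],"rot":[0,0,0],"hand":0}
    - {"travel":[0,0,0.01],"rot":[0,0,0],"hand":0}
    - {"travel":[0,0,0],"rot":[0,0,0],"hand":0}
    - {"travel":[0,0,0],"rot":[0,0,0],"hand":0}

```text
clock: 23.72
position: [614.2, 171.9, 192.5]
ee_rot: [-0.0, 1.0, -0.0, -0.0]
contact_force: [0.5, 0.2, -1.4]
gripper_width: 32.3
grasp_force: 59.7
```

Emit:
servo_tool:
  motion:
    - {"travel":[0,0,0.006],"rot":[0,0,0],"hand":0}
    - {"travel":[0,0,0.006],"rot":[0,0,0],"hand":0}
    - {"travel":[0,0,0.006],"rot":[0,0,0],"hand":0}
    - {"travel":[0,0,0.006],"rot":[0,0,0],"hand":0}
    - {"travel":[0,0,0],"rot":[0,0,0],"hand":0}
    - {"travel":[0,0,0],"rot":[0,0,0],"hand":0}

```text
clock: 24.22
position: [614.6, 172.0, 186.9]
ee_rot: [-0.0, 1.0, 0.0, 0.0]
contact_force: [1.3, 0.3, -0.2]
gripper_width: 32.3
grasp_force: 59.8
```

Emit:
servo_tool:
  motion:
    - {"travel":[0,0,0.004],"rot":[0,0,0],"hand":0}
    - {"travel":[0,0,0.004],"rot":[0,0,0],"hand":0}
    - {"travel":[0,0,0.004],"rot":[0,0,0],"hand":0}
    - {"travel":[0,0,0.004],"rot":[0,0,0],"hand":0}
    - {"travel":[0,0,0],"rot":[0,0,0],"hand":0}
    - {"travel":[0,0,0],"rot":[0,0,0],"hand":0}

```text
clock: 24.72
position: [614.7, 172.1, 183.3]
ee_rot: [-0.0, 1.0, 0.0, 0.001]
contact_force: [1.7, 1.1, 1.8]
gripper_width: 32.3
grasp_force: 59.9
```

Emit:
servo_tool:
  motion:
    - {"travel":[0,0,0.004],"rot":[0,0,0],"hand":0}
    - {"travel":[0,0,0.004],"rot":[0,0,0],"hand":0}
    - {"travel":[0,0,0],"rot":[0,0,0],"hand":0}
    - {"travel":[0,0,0],"rot":[0,0,0],"hand":0}

```text
clock: 25.05
position: [614.6, 172.1, 181.1]
ee_rot: [-0.0, 1.0, 0.0, 0.001]
contact_force: [1.3, 2.0, 2.8]
gripper_width: 32.1
grasp_force: 60.0
```

Emit:
servo_tool:
  motion:
    - {"travel":[0,0,0.004],"rot":[0,0,0],"hand":0}
    - {"travel":[0,0,0.004],"rot":[0,0,0],"hand":0}
    - {"travel":[0,0,0],"rot":[0,0,0],"hand":0}
    - {"travel":[0,0,0],"rot":[0,0,0],"hand":0}

```text
clock: 25.38
position: [614.6, 172.1, 179.0]
ee_rot: [-0.0, 1.0, 0.0, 0.0]
contact_force: [2.3, 1.4, 4.2]
gripper_width: 32.2
grasp_force: 60.1
```

Emit:
servo_tool:
  motion:
    - {"travel":[0,0,0.004],"rot":[0,0,0],"hand":0}
    - {"travel":[0,0,0],"rot":[0,0,0],"hand":0}
    - {"travel":[0,0,0],"rot":[0,0,0],"hand":0}

```text
clock: 25.63
position: [614.5, 172.0, 177.7]
ee_rot: [0.0, 1.0, 0.0, 0.0]
contact_force: [2.6, 1.0, 2.3]
gripper_width: 32.2
grasp_force: 60.1
```

Emit:
servo_tool:
  motion:
    - {"travel":[0,0,0.004],"rot":[0,0,0],"hand":0}
    - {"travel":[0,0,0],"rot":[0,0,0],"hand":0}
    - {"travel":[0,0,0],"rot":[0,0,0],"hand":0}

```text
clock: 25.88
position: [613.3, 171.7, 175.3]
ee_rot: [0.0, 1.0, -0.0, -0.001]
contact_force: [2.1, 2.0, -0.8]
gripper_width: 32.4
grasp_force: 61.4
```

Emit:
servo_tool:
  motion:
    - {"travel":[0,0,0.002],"rot":[0,0,0],"hand":0}
    - {"travel":[0,0,0],"rot":[0,0,0],"hand":0}
    - {"travel":[0,0,0],"rot":[0,0,0],"hand":0}

```text
clock: 26.13
position: [613.4, 171.6, 175.3]
ee_rot: [0.0, 1.0, -0.0, -0.001]
contact_force: [1.9, 1.1, -2.3]
gripper_width: 32.6
grasp_force: 61.4
```

Emit:
servo_tool:
  motion:
    - {"travel":[0,0,0.002],"rot":[0,0,0],"hand":0}
    - {"travel":[0,0,0],"rot":[0,0,0],"hand":0}
    - {"travel":[0,0,0],"rot":[0,0,0],"hand":0}

```text
clock: 26.38
position: [613.6, 171.7, 175.3]
ee_rot: [0.0, 1.0, -0.0, -0.001]
contact_force: [0.4, 1.0, -2.4]
gripper_width: 32.7
grasp_force: 61.4
```

Emit:
servo_tool:
  motion:
    - {"travel":[0,0,0.004],"rot":[0,0,0],"hand":0}
    - {"travel":[0,0,0],"rot":[0,0,0],"hand":0}
    - {"travel":[0,0,0],"rot":[0,0,0],"hand":0}

```text
clock: 26.63
position: [613.9, 171.7, 175.1]
ee_rot: [-0.0, 1.0, -0.0, -0.0]
contact_force: [-0.3, 0.9, 2.6]
gripper_width: 31.9
grasp_force: 61.8
```

Emit:
servo_tool:
  motion:
    - {"travel":[0,0,0.004],"rot":[0,0,0],"hand":0}
    - {"travel":[0,0,0],"rot":[0,0,0],"hand":0}
    - {"travel":[0,0,0],"rot":[0,0,0],"hand":0}

```text
clock: 26.88
position: [614.0, 171.7, 175.0]
ee_rot: [-0.0, 1.0, -0.0, 0.0]
contact_force: [-2.7, 0.6, 6.0]
gripper_width: 32.6
grasp_force: 62.2
```

Emit:
servo_tool:
  motion:
    - {"travel":[0,0,0.003],"rot":[0,0,0],"hand":0}
    - {"travel":[0,0,0],"rot":[0,0,0],"hand":0}
    - {"travel":[0,0,0],"rot":[0,0,0],"hand":0}

```text
clock: 27.13
position: [614.1, 171.7, 175.0]
ee_rot: [-0.0, 1.0, -0.0, 0.0]
contact_force: [-3.5, 0.1, 7.7]
gripper_width: 32.1
grasp_force: 62.4
```

Emit:
servo_tool:
  motion:
    - {"travel":[0,0,-0.006],"rot":[0,0,0],"hand":0}
    - {"travel":[0,0,0],"rot":[0,0,0],"hand":0}
    - {"travel":[0,0,0],"rot":[0,0,0],"hand":0.5}
    - {"travel":[0,0,0],"rot":[0,0,0],"hand":0.7}
    - {"travel":[0,0,0],"rot":[0,0,0],"hand":1}
    - {"travel":[0,0,0],"rot":[0,0,0],"hand":1}
    - {"travel":[0,0,0],"rot":[0,0,0],"hand":1}
    - {"travel":[0,0,0],"rot":[0,0,0],"hand":1}
    - {"travel":[0,0,0],"rot":[0,0,0],"hand":1}
    - {"travel":[0,0,0],"rot":[0,0,0],"hand":1}

```text
clock: 27.97
position: [614.2, 171.9, 174.5]
ee_rot: [0.0, 1.0, -0.0, -0.0]
contact_force: [0.0, -0.4, 1.0]
gripper_width: 85.5
grasp_force: 0.0
```

Emit:
servo_tool:
  motion:
    - {"travel":[0,0,-0.02],"rot":[0,0,0],"hand":1}
    - {"travel":[0,0,-0.04],"rot":[0,0,0],"hand":1}
    - {"travel":[0,0,-0.08],"rot":[0,0,0],"hand":1}
    - {"travel":[0,0,-0.1],"rot":[0,0,0],"hand":1}
    - {"travel":[0,0,-0.1],"rot":[0,0,0],"hand":1}
    - {"travel":[0.1,0,0],"rot":[0,0,0],"hand":1}
    - {"travel":[0.1,0,0],"rot":[0,0,0],"hand":1}
    - {"travel":[0.1,0,0],"rot":[0,0,0],"hand":1}
    - {"travel":[0.1,0,0],"rot":[0,0,0],"hand":1}
    - {"travel":[0,0,0],"rot":[0,0,0],"hand":1}

```text
clock: 28.8
position: [510.9, 171.4, 261.5]
ee_rot: [-0.001, 1.0, 0.001, 0.0]
contact_force: [-0.5, 0.1, 0.6]
gripper_width: 85.4
grasp_force: 0.0
```

```bash
python3 - <<'E'
from h import *
a,da,s=grab("side");b,db,_=grab("scene");print(s["position"],s["contact_force"],s["clock"])
for n,d in (("side",da),("scene",db)):
    X=cloud(n,d);m=(np.hypot(X[...,0]-614.5,X[...,1]-171.5)<35)&(X[...,2]>192)&(X[...,2]<215);Q=X[m]
    print(n,len(Q),np.percentile(Q[:,2],[50,75,100]),cv2.minEnclosingCircle(Q[:,:2].astype(np.float32)))
pans()
r=lambda a:cv2.resize(a[:,:,::-1],(400,400),interpolation=cv2.INTER_NEAREST)
cv2.imwrite("pics/end.png",np.hstack([r(a[110:290,210:430]),r(b[205:255,333:383])]))
E
```

```text
[510.91605807 171.42926707 261.49669903] [-0.49810889  0.06356534  0.64104337] 28.8
side 115 [199.98492085 201.29079685 204.31225102] ((611.1668701171875, 170.8497314453125), 18.847965240478516)
scene 251 [200.5773509  201.65317298 204.16103504] ((615.3465576171875, 170.53225708007812), 17.688133239746094)
scene L 1849 floor 113.5 weight ((620.1549072265625, -84.89349365234375), 18.155065536499023) 164.5
scene R 1942 floor 136.5 
side L 1201 floor 112.5 weight ((617.1664428710938, -86.66838836669922), 18.15772819519043) 164.3
side R 1921 floor 136.5
```

View pics/end.png

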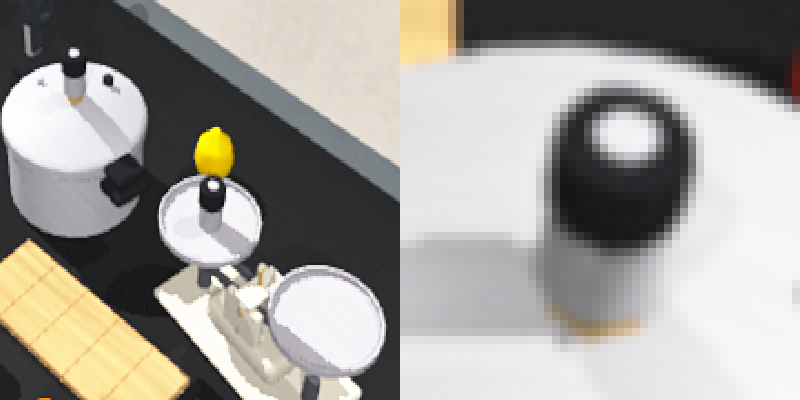

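The final view shows A upright with its steel end on the golden nut (about (600,325) in the right crop). B is standing on the left pan, and the food nearby looks undisturbed. The top of A is about 52 mm above the nut, so it is home.

```bash
python3 -c "
from bench import *
job_done()"
```

```text
the job is handed in; nothing more can be done
```

Weight A proved the heavier and is snapped fully home, upright on the vent pipe; the lighter one, B, still stands on the left pan, and the job was handed in at about 29 s.

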